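# Peel the top watch-parts tray off its sticky stack

## Robot

A 7-joint arm with a two-finger parallel gripper is mounted at the origin on the work surface. World frame = base frame: x ahead of the robot, y to its left, z up, the work surface at z = 0. Lengths are in m, angles in rad, forces in N, time in s.
With the tool pointing down it reaches from about 0.4 to 0.85 m from the base axis. Payload 4.5 kg.
Tool frame: the origin (TCP) lies midway between the tips of the shut fingers; the grasp point (between the pads) lies 19 mm behind it; z points along the fingers, y is the line along which they close (so a half turn about z gives the same grasp; the last joint's range is limited). The gripper opens to 88 mm and grips with 3 to 60 N. Pads are 18 mm wide; open, the fingers measure 123 mm over their backs; the gripper's body (75 mm by 187 mm) begins 45 mm behind the grasp point.
Start: joints at [-1.251, 0.689, -0.195, 1.565, 0.157, 0.902, -0.215], TCP at [0.176, 0.6, 0.239] pointing down, gripper open.
Joint ranges: [-3.01, 3.01], [-0.46, 2.08], [-1.47, 1.51], [0.13, 2.56], [-1, 4.14], [0.04, 2.09], [-2.66, 2.66]. Speed limits (rad/s): [2.57, 2.57, 3.14, 3.14, 3.14, 3.14, 3.14].

## Interface

Orientations are given as a unit quaternion [x, y, z, w].
In Python, from plant import * gives the robot as it stands.
- The arm moves only by the tool send_rows, never from a script. Its argument "targets" is a list of rows, each a list of 2 entries, a list of its own where there are three numbers: the shift along the tool's x, y, z in units of 0.3 m (1.0 is 0.3 m), then the turn, a rotation vector about the tool's x, y, z in units of pi rad (1.0 is pi rad). A call has 1 to 12 rows; each row is the pose to reach, as a shift and turn from the pose commanded when the call began, along the tool's axes at that moment, turning the shorter way round; what a row does not reach only later rows make up. A row lasts 1/8 s, in which the tool goes at most 62.5 mm and 10.7 degrees, less where a joint would pass 70% of its speed; a pose out of reach is approached as far as the arm can. A call with a number of a shift or a turn outside -1 to 1 is refused whole. A call with a gripper value outside its range is refused whole. "fingers" is the opening, from 0 (shut) to 1 (fully open), set as the call begins (left out, the last holds). The fingers move at their own pace and stop on an object; "newtons" is the grip in N (left out, the last holds). Time passes only in rows, so rows that repeat a pose let the fingers close. It gives the time, the measured TCP pose, the force, the opening and the grip force at its end, in the units of the state.
- get_state(): the state, without advancing time (a new reading comes with each control period).
- snapshot(name): name is "scene" or "side" or "wrist"; returns a dict with "img" (480x640x3 uint8, blue, green, red), "fx", "fy", "cx", "cy" (pixels), "cam_to_world" (4x4, takes a point from camera to world coordinates); the wrist camera has in their place "T_tool_cam" (4x4, takes a point from camera to tool coordinates, whose origin is the TCP and whose axes are the flange's). Camera axes: x right, y down, z forward; pixel columns grow to the right and rows downward; lengths in m; the calibration is good to about 2 mm. A picture is of the moment at which its call begins: read the wrist's pose just before it. There is no depth.
- finish_job(): hands the job in; it is judged then, once.
The state is a dict: "clock": time; "q": joint angles; "qd": joint speeds; "joint_torque": joint torques, N m; "tool_pos": TCP position; "eef_rot": TCP orientation; "contact_force": force on the tool from outside, world axes, zero at the start; "moment": the same for the moment, N m; "opening": opening from 0.0 (shut) to 1.0 (fully open); "finger_force": force on a finger pad.
Only numpy, scipy, OpenCV 4.12 (cv2) and the standard library are available. Lean on these libraries where they do the work, as an engineer would, in place of code of your own. Each camera call takes 0.05 s, during which the arm holds its last target. There are 200 camera calls.

## Task

Swing the hold-down brace off the tray stack until it clicks home in its end detent, then peel the top tray off the sticky trays below by the upright ear on its corner, so that this corner comes well up while the opposite corner is still seated. Carry it over the middle of the green bench mat and finish while holding it there in the gripper, right way up, roughly level and still, about 100 mm above the mat and touching nothing else; do not put it down or let go. Leave the lower trays in the stand and the other things where they are, and never tip the tray steeply.

Things in the scene. Friction and masses are not known exactly. Their poses are not given: they have to be found in the camera images.
- brace (a joint): Angle of the dark steel hold-down bar (83 x 16 x 10 mm) on a vertical post. 0: points to the stand's -y, across the stack, 3 mm over the rim; grows counter-clockwise seen from above to its stop at 1.75 (points to the stand's +x, clear). Stiff enough to stay where left; a sprung detent ball resists (about 2.5 N at the knob) from 1.53 to 1.65, then draws it home to 1.75.
- brace_knob (a point): Point on the axis of the upright black round knob on the brace (16 mm diameter, 40 mm tall), 75 mm from the pivot axis. The point is 20 mm above the bar's top face and 20 mm below the knob's top, 103 mm above the table. The knob is fixed on the bar.
- brace_pivot (a point): Point on the brace's vertical pivot axis, at the underside of the bar (73 mm above the table), fixed on the stand; its axes are the stand's.
- stand: Fixed aluminium stand: base plate 175 x 200 x 12 mm (spanning y from -82 to +118 mm), with 8 mm high locating rails round the tray stack. Origin: under the centre of the tray stack, at table height. The pivot axis is at x -15, y +85 mm in its frame; a steel catch post 65 mm tall marks the brace's end position.
- lower: Lower trays: one loose white stepped block 150 x 110 x 34 mm (2.4 kg, full of steel parts) between the stand's rails, with a neck 140 x 100 mm, 9 mm higher, inside the top tray's skirt. Origin: centre of underside, 12 mm above the table. Four sprung nubs in the neck's long sides (x +-55 mm) cling to the skirt with 3 to 4 N each over the first 8 mm of lift.
- tray: Top tray: loose, white, 150 x 110 x 24 mm (x, y, z), 3 mm walls, about 0.12 kg, watch parts fixed in it. Origin: centre of its skirt's lower edge, at the start 46 mm above the table (34 mm above the lower trays' origin, same axes); rim 70 mm above the table. Floor 10 to 13 mm above the origin; the skirt below it goes 9 mm down round the neck with 2 mm clearance.
- tray_ear (a point): Middle of the top edge of the upright ear on the tray's -x -y corner, at (-77, -57, 52) mm in the tray's frame, 98 mm above the table. The ear is a fin 26 mm long, 8 mm thick, 28 mm above the rim; its length runs along the tray's direction (1, 1, 0), so it is pinched along (1, -1, 0). Axes are the tray's.
- tray_near (a point): Lower outer corner of the tray's skirt under the ear, at x -75, y -55, z 0 in the tray's frame.
- tray_far (a point): Lower outer corner of the tray's skirt across the diagonal from the ear, at x +75, y +55, z 0 in the tray's frame.
- mat: Flat pale green bench mat, fixed, 220 x 200 x 3 mm, lying beside the stand (to its left or right). Origin: centre of its underside, on the table.
- drivers: Bystander: round aluminium screwdriver stand, 84 mm diameter, with seven small screwdrivers, 119 mm tall. Origin: centre of its underside.
- jar: Bystander: glass jar with a screw lid, 68 mm diameter, 75 mm tall. Origin: centre of its underside.
- brushes: Bystander: clear cup with brushes, 66 mm diameter, 137 mm tall. Origin: centre of its underside.

How it is judged:
By the outcome, as a careful person would: the job done as asked, in the order asked, and still so for the second after the job is handed in, while the arm keeps its last pose, push and grip.
It also fails if it takes over 61 s, if anything falls off the work surface, if the arm or the gripper's body presses on something with over 40 N, if the wrist force passes 120 N, or if a joint passes its speed limit or range.

## Working session

There is one attempt and no reset: what is moved stays moved. The work goes in short steps, Python scripts to look and compute and a tool call to move; the robot and the scene stay as the last step left them, time stands still between calls to the robot, and variables do not carry over. Pictures are saved under pics/ and viewed, at most 10 in all, crops included, and the job is handed in when it is done.

Besides the shell and the picture viewer there is one more tool, called after "Request:" by a JSON object that holds its "api" and its "payload". send_rows: Moves the arm, as the interface text tells. Its arguments: {"type":"object","properties":{"targets":{"type":"array"},"fingers":{"type":"number"},"newtons":{"type":"number"}},"required":["targets"]}

```bash
mkdir -p pics; ls; python3 - <<'E'
from plant import *
import cv2,pickle
d={}
for n in("scene","side"):
    s=snapshot(n);d[n]=s;cv2.imwrite(f"pics/{n}0.png",s["img"]);print(n,s["fx"],s["cx"],s["cam_to_world"])
pickle.dump(d,open("s0.pkl","wb"))
s=get_state();print(s)
E
```

```text
pics
scene 534.4670477997156 319.36304638653604 [[-0.69904854  0.61133047 -0.37095308  0.9181418 ]
 [ 0.71498483  0.60575708 -0.34907742  0.2871669 ]
 [ 0.01130579 -0.50924789 -0.86054562  0.8427144 ]
 [ 0.          0.          0.          1.        ]]
side 478.954258876718 321.62678397104077 [[ 0.96023325 -0.15320156  0.23341248  0.37032444]
 [-0.2787984  -0.57091129  0.77222519 -0.67492375]
 [ 0.01495171 -0.80659133 -0.59092036  0.59455797]
 [ 0.          0.          0.          1.        ]]
{'clock': 0.1, 'q': array([-1.2512128 ,  0.68991148, -0.19451688,  1.56625294,  0.15730973,
        0.9024948 , -0.21507388]), 'qd': array([-0.00175868, -0.00082237, -0.00195673, -0.00391036, -0.00040948,
        0.00038081,  0.00194894]), 'joint_torque': array([-2.40911657e-03, -5.28495526e+01, -1.27140865e+00, -1.53834969e+01,
       -5.25740383e-02,  1.91638661e-03,  3.62641356e-05]), 'tool_pos': array([0.1760771 , 0.59908458, 0.23797962]), 'eef_rot': array([ 1.42352701e-01,  9.89815643e-01, -8.35634140e-04, -5.42527863e-05]), 'contact_force': array([0.4981026 , 0.00838832, 0.35891773]), 'moment': array([-0.00055551, -0.04547689,  0.01970843]), 'finger_force': 0.0, 'opening': 1.0003240215893496}
```

View pics/scene0.png

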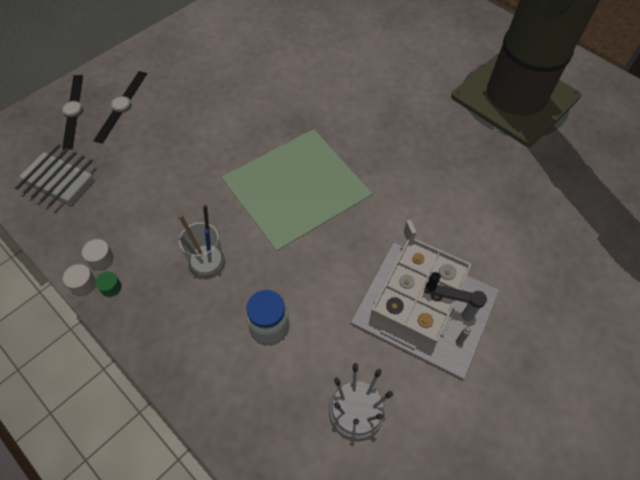

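View pics/side0.png

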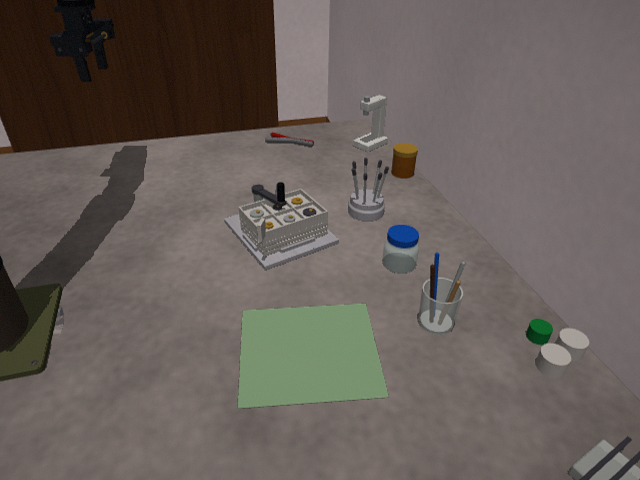

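The scene view shows the mat (corners about (315,130), (371,191), (278,245), (223,180)), the stand at (425,310), the ear at (410,228) and the knob at (432,283). The side view shows the same layout. I'll enlarge both around the stand.

```bash
python3 - <<'E'
import cv2,pickle
d=pickle.load(open("s0.pkl","rb"))
a=d["scene"]["img"][210:385,340:510];b=d["side"]["img"][170:270,215:345]
cv2.imwrite("pics/c1.png",cv2.resize(cv2.convertScaleAbs(a,alpha=1.3),None,fx=3.4,fy=3.4,interpolation=cv2.INTER_CUBIC))
cv2.imwrite("pics/c2.png",cv2.resize(cv2.convertScaleAbs(b,alpha=1.3),None,fx=6,fy=6,interpolation=cv2.INTER_CUBIC))
E
```

```text
(no output)
```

View pics/c1.png

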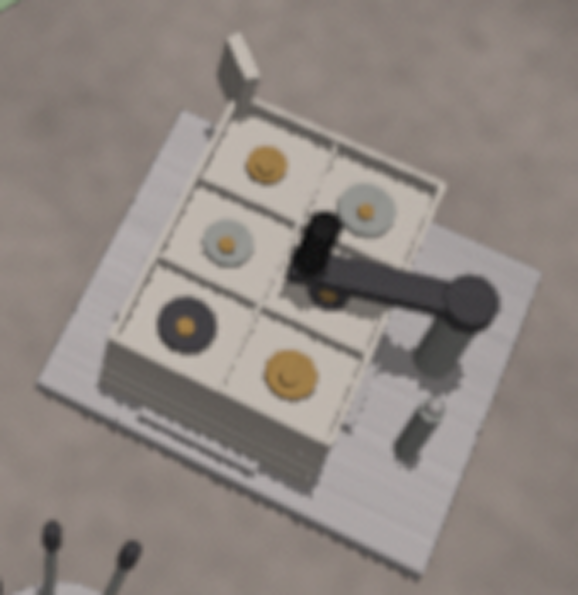

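View pics/c2.png

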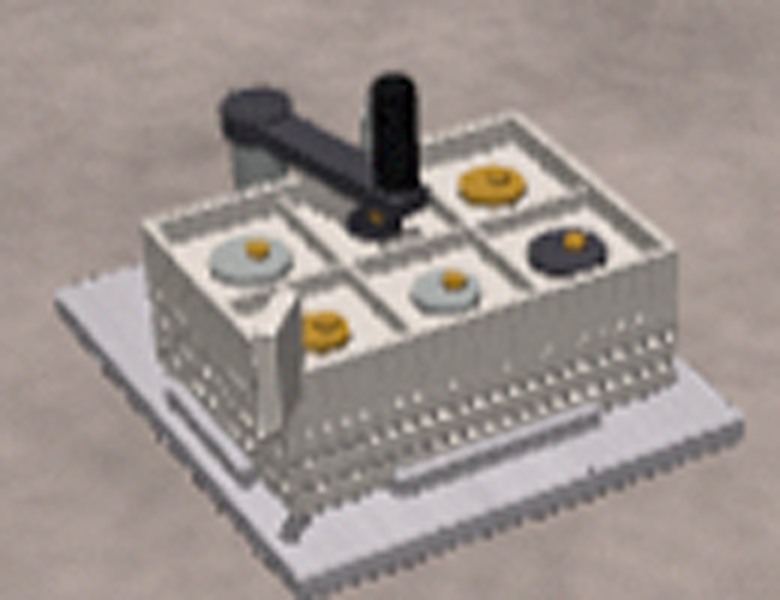

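```bash
cat > h.py <<'E'
import numpy as np,cv2,pickle
from scipy.spatial.transform import Rotation as R
from scipy.optimize import least_squares
def proj(s,P):
    T=np.linalg.inv(s["cam_to_world"]);p=np.atleast_2d(P)@T[:3,:3].T+T[:3,3]
    return p[:,:2]/p[:,2:]*[s["fx"],s["fy"]]+[s["cx"],s["cy"]]
def ray(s,uv,z):
    T=s["cam_to_world"];d=T[:3,:3]@[(uv[0]-s["cx"])/s["fx"],(uv[1]-s["cy"])/s["fy"],1]
    return T[:3,3]+d*(z-T[2,3])/d[2]
def stand(p,v):
    v=np.atleast_2d(v)*1e-3;c,s=np.cos(p[2]),np.sin(p[2])
    return v@np.array([[c,s,0],[-s,c,0],[0,0,1]])+[p[0],p[1],0]
E
python3 - <<'E'
from h import *
d=pickle.load(open("s0.pkl","rb"))
A=[(-75,55,70,446,185),(75,-55,70,110,337),(75,55,70,332,445),(-87.5,-82,12,185,112),(-87.5,118,12,540,272),(87.5,-82,12,40,383),(87.5,118,12,420,573),(-15,85,83,470,300)]
B=[(-75,55,70,145,225),(75,55,70,512,113),(75,-55,70,678,250),(-87.5,-82,12,298,580),(-87.5,118,12,55,302),(87.5,-82,12,743,418)]
A=np.array(A,float);B=np.array(B,float)
A[:,3:]=(A[:,3:]+.5)/3.4-.5+[340,210];B[:,3:]=(B[:,3:]+.5)/6-.5+[215,170]
def f(p,w="ab"):
    r=[]
    if "a" in w:r.append(proj(d["scene"],stand(p,A[:,:3]))-A[:,3:])
    if "b" in w:r.append(proj(d["side"],stand(p,B[:,:3]))-B[:,3:])
    return np.vstack(r).ravel()
p0=ray(d["scene"],(410,300),.07)
for w in("a","b","ab"):
    s=min((least_squares(f,[p0[0],p0[1],y],args=(w,)) for y in np.arange(-3,3,1)),key=lambda s:s.cost)
    print(w,s.x,np.abs(s.fun).max())
p=s.x;print(np.round(s.fun.reshape(-1,2),1).tolist())
for n,v in dict(ear=(-77,-57,98),knob=(-15,10,103),pivot=(-15,85,73)).items():print(n,stand(p,v))
k=[(.5+323)/3.4-.5+340,(.5+220)/3.4-.5+210];print("knobtop",ray(d["scene"],k,.123),ray(d["side"],((393.5)/6-.5+215,82.5/6-.5+170),.123),stand(p,(-15,10,123)))
e=stand(p,(-77,-57,98));print("ear crop",(proj(d["scene"],e)-[340,210])*3.4,(proj(d["side"],e)-[215,170])*6)
for n,uvs,z in(("scene",[(315,130),(371,191),(278,245),(223,180)],.003),("side",[(243,310),(366,305),(385,397),(238,402)],.003)):
    m=np.array([ray(d[n],u,z) for u in uvs]);print(n,m.round(3).tolist(),m.mean(0))
print("drivers",ray(d["scene"],(357,412),.02),"jar lid",ray(d["scene"],(266,309),.075),"cup",ray(d["scene"],(206,262),.0))
E
```

```text
a [0.53490987 0.15483902 0.28414277] 1.541435853642497
b [0.53468906 0.151034   0.28890556] 1.4890130824651067
ab [0.53499342 0.15437333 0.28547727] 2.416237475780264
[[0.0, -0.6], [-1.0, 0.2], [-0.3, 0.5], [-1.3, -1.6], [1.1, -0.6], [-1.7, -0.6], [1.0, 0.5], [0.2, -0.0], [-0.9, -0.7], [0.3, -0.4], [-0.2, -0.6], [-0.1, -0.7], [-0.7, -2.4], [0.4, -0.9]]
ear [[0.47716189 0.07799588 0.098     ]]
knob [[0.51778435 0.15974437 0.103     ]]
pivot [[0.49666319 0.23170892 0.073     ]]
knobtop [0.53336026 0.16510456 0.123     ] [0.53452563 0.16596601 0.123     ] [[0.51778435 0.15974437 0.123     ]]
ear crop [[241.08488519  53.99917138]] [[273.27929847 304.90557795]]
scene [[0.38, -0.238, 0.003], [0.414, -0.054, 0.003], [0.622, -0.094, 0.003], [0.597, -0.275, 0.003]] [ 0.50316789 -0.16525028  0.003     ]
side [[0.417, -0.051, 0.003], [0.63, -0.096, 0.003], [0.589, -0.287, 0.003], [0.381, -0.238, 0.003]] [ 0.50416136 -0.16804403  0.003     ]
drivers [0.7425988  0.20743083 0.02      ] jar lid [0.73840223 0.0084179  0.075     ] cup [ 7.34639886e-01 -1.60617258e-01  1.11022302e-16]
```

```bash
cat >> h.py <<'E'
KN=np.array([.534,.1655]);PV=np.array([.4967,.2317]);YAW=.2855
def Rdown(phi):  # tool z down, tool y at world angle phi
    y=np.array([np.cos(phi),np.sin(phi),0]);z=np.array([0,0,-1.]);return np.column_stack([np.cross(y,z),y,z])
def row(p0,R0,p,Rt):
    return (np.round(R0.T@(np.array(p)-p0)/.3,3)).tolist(),(np.round(R.from_matrix(R0.T@Rt).as_rotvec()/np.pi,3)).tolist()
def cur():
    from plant import get_state
    s=get_state();print(np.round(s["clock"],2),s["tool_pos"].round(4),"y-angle",np.round(np.arctan2(*R.from_quat(s["eef_rot"]).as_matrix()[[1,0],1]),4),"F",s["contact_force"].round(1),"op",round(s["opening"],3),round(s["finger_force"],1),"q",s["q"].round(2))
    return s["tool_pos"],R.from_quat(s["eef_rot"]).as_matrix()
E
python3 - <<'E'
from h import *
p,R0=cur()
print(row(p,R0,[.36,.385,.24],Rdown(.9)),row(p,R0,[.534,.1655,.2],Rdown(.515)))
E
```

```text
0.1 [0.1761 0.5991 0.238 ] y-angle 1.2851 F [0.5 0.  0.4] op 1.0 0.0 q [-1.25  0.69 -0.19  1.57  0.16  0.9  -0.22]
([-0.789, -0.512, -0.006], [-0.001, 0.0, 0.123]) ([-1.552, -1.05, 0.129], [-0.0, 0.0, 0.245])
```

Request:
{"api": "send_rows", "payload": {"targets": [[[-0.789, -0.512, -0.006], [0, 0, 0.123]], [[-0.789, -0.512, -0.006], [0, 0, 0.123]], [[-0.789, -0.512, -0.006], [0, 0, 0.123]], [[-0.789, -0.512, -0.006], [0, 0, 0.123]], [[-0.789, -0.512, -0.006], [0, 0, 0.123]], [[-0.789, -0.512, -0.006], [0, 0, 0.123]]], "fingers": 0.4}}

```text
clock: 0.85
tool_pos: [0.362, 0.3828, 0.2403]
eef_rot: [0.333, 0.943, -0.001, 0.001]
contact_force: [-0.5, 0.9, -0.2]
opening: 0.401
finger_force: 0.0
```

```bash
python3 - <<'E'
from h import *
p,R0=cur()
print(row(p,R0,[.534,.1655,.16],Rdown(.515)),row(p,R0,[.534,.1655,.095],Rdown(.515)))
E
```

```text
0.85 [0.362  0.3828 0.2403] y-angle 0.8926 F [-0.5  0.9 -0.2] op 0.401 0.0 q [-0.83  0.56 -0.12  1.86  0.1   0.73 -0.11]
([-0.9, -0.204, 0.269], [-0.0, 0.001, 0.12]) ([-0.9, -0.204, 0.486], [-0.0, 0.001, 0.12])
```

Request:
{"api": "send_rows", "payload": {"targets": [[[-0.9, -0.204, 0.2], [0, 0, 0.12]], [[-0.9, -0.204, 0.2], [0, 0, 0.12]], [[-0.9, -0.204, 0.2], [0, 0, 0.12]], [[-0.9, -0.204, 0.2], [0, 0, 0.12]], [[-0.9, -0.204, 0.2], [0, 0, 0.12]], [[-0.9, -0.204, 0.2], [0, 0, 0.12]], [[-0.9, -0.204, 0.2], [0, 0, 0.12]]]}}

```text
clock: 1.72
tool_pos: [0.532, 0.1724, 0.1804]
eef_rot: [0.499, 0.866, 0.001, -0.001]
contact_force: [0.5, -0.3, 0.2]
opening: 0.399
finger_force: 0.0
```

```bash
python3 - <<'E'
from h import *
from plant import snapshot
p,R0=cur()
print(row(p,R0,[.534,.1655,.095],Rdown(.515)))
s=snapshot("wrist");cv2.imwrite("pics/w1.png",s["img"])
T=s["T_tool_cam"];M=np.eye(4);M[:3,:3]=R0;M[:3,3]=p;s["cam_to_world"]=M@T
print(T.round(3).tolist(),proj(s,[[.534,.1655,.123],[.477,.078,.098],[.4967,.2317,.083]]).round())
E
```

```text
1.72 [0.532  0.1724 0.1804] y-angle 0.5249 F [ 0.5 -0.3  0.2] op 0.399 0.0 q [-0.36  0.68 -0.05  1.83  0.05  0.63  0.08]
([-0.024, -0.006, 0.285], [0.0, -0.001, 0.003])
[[0.0, -0.967, -0.255, 0.064], [1.0, -0.0, 0.0, 0.0], [-0.0, -0.255, 0.967, -0.146], [0.0, 0.0, 0.0, 1.0]] [[317. 270.]
 [177. 325.]
 [319. 133.]]
```

View pics/w1.png

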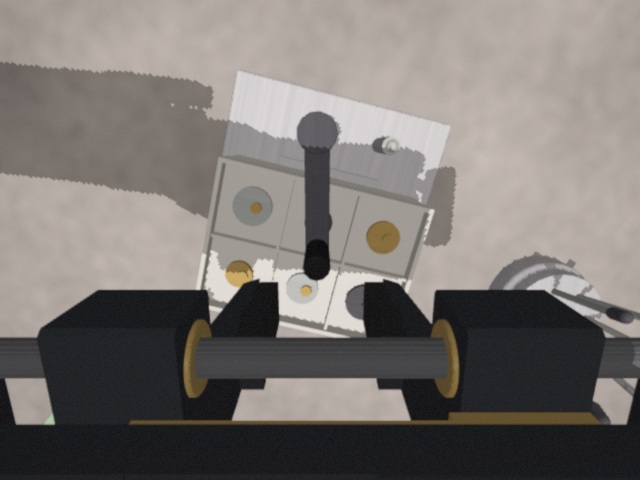

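The wrist view shows the knob top at (317,267) and the pivot at (318,132), matching the predictions (317,270) and (319,133). Next I lower the gripper around the knob.

Request:
{"api": "send_rows", "payload": {"targets": [[[-0.024, -0.006, 0.285], [0, 0, 0.003]], [[-0.024, -0.006, 0.285], [0, 0, 0.003]], [[-0.024, -0.006, 0.285], [0, 0, 0.003]], [[-0.024, -0.006, 0.285], [0, 0, 0.003]]]}}

```text
clock: 2.28
tool_pos: [0.5355, 0.1641, 0.0962]
eef_rot: [0.504, 0.864, 0.001, 0.0]
contact_force: [1.1, 0.3, 0.4]
opening: 0.403
finger_force: 0.0
```

```bash
python3 - <<'E'
from h import *
p,R0=cur()
# pad trails: tool centre leads knob so trailing pad touches: offset = 17.6-8 mm ahead of the knob along the tangent
b0=np.arctan2(*(KN-PV)[::-1])
for b in np.linspace(b0,YAW-np.pi/2+1.80,13)[1:]:
    r=np.array([np.cos(b),np.sin(b)]);t=np.array([-r[1],r[0]])
    q=PV+.0755*r+.0096*t
    print([list(x) for x in row(p,R0,[*q,.095],Rdown(b+np.pi/2))])
E
```

```text
2.28 [0.5355 0.1641 0.0962] y-angle 0.5141 F [1.1 0.3 0.4] op 0.403 0.0 q [-0.35  0.81 -0.04  1.88  0.07  0.44  0.07]
[[0.014, 0.063, 0.004], [0.001, -0.0, -0.041]]
[[0.025, 0.094, 0.004], [0.001, -0.0, -0.083]]
[[0.039, 0.124, 0.004], [0.001, -0.0, -0.125]]
[[0.058, 0.152, 0.004], [0.001, 0.0, -0.167]]
[[0.079, 0.177, 0.004], [0.001, 0.0, -0.208]]
[[0.104, 0.199, 0.004], [0.001, 0.0, -0.25]]
[[0.132, 0.217, 0.004], [0.001, 0.0, -0.292]]
[[0.162, 0.232, 0.004], [0.001, 0.0, -0.333]]
[[0.193, 0.243, 0.005], [0.001, 0.0, -0.375]]
[[0.225, 0.25, 0.005], [0.001, 0.0, -0.417]]
[[0.259, 0.252, 0.005], [0.001, 0.0, -0.458]]
[[0.292, 0.25, 0.005], [0.001, 0.0, -0.5]]
```

Request:
{"api": "send_rows", "payload": {"targets": [[[0.014, 0.063, 0], [0, 0, -0.041]], [[0.025, 0.094, 0], [0, 0, -0.083]], [[0.039, 0.124, 0], [0, 0, -0.125]], [[0.058, 0.152, 0], [0, 0, -0.167]], [[0.079, 0.177, 0], [0, 0, -0.208]], [[0.104, 0.199, 0], [0, 0, -0.25]], [[0.132, 0.217, 0], [0, 0, -0.292]], [[0.162, 0.232, 0], [0, 0, -0.333]], [[0.193, 0.243, 0], [0, 0, -0.375]], [[0.225, 0.25, 0], [0, 0, -0.417]], [[0.259, 0.252, 0], [0, 0, -0.458]], [[0.292, 0.25, 0], [0, 0, -0.5]]]}}

```text
clock: 3.78
tool_pos: [0.5595, 0.2751, 0.0971]
eef_rot: [-0.255, 0.967, -0.001, 0.002]
contact_force: [0.6, -0.3, -1.2]
opening: 0.4
finger_force: 0.5
```

```bash
python3 - <<'E'
from h import *
from plant import snapshot
p,R0=cur()
s=snapshot("scene");p,R0=cur()
b=YAW-np.pi/2+1.75
print(proj(s,[*(PV+.075*np.array([np.cos(b),np.sin(b)])),.123]),proj(s,[*PV,.083]))
cv2.imwrite("pics/s1.png",cv2.resize(s["img"][230:400,340:530],None,fx=3.4,fy=3.4,interpolation=cv2.INTER_CUBIC))
E
```

```text
3.78 [0.5595 0.2751 0.0971] y-angle 2.086 F [ 0.6 -0.3 -1.2] op 0.4 0.5 q [-0.29  0.9  -0.45  1.67  0.56  0.7   1.06]
3.82 [0.5593 0.2752 0.097 ] y-angle 2.0916 F [ 2.1 -2.8  1.6] op 0.401 1.2 q [-0.29  0.9  -0.45  1.67  0.57  0.7   1.06]
[[477.19757722 332.54177603]] [[478.10596069 297.89337415]]
```

View pics/s1.png

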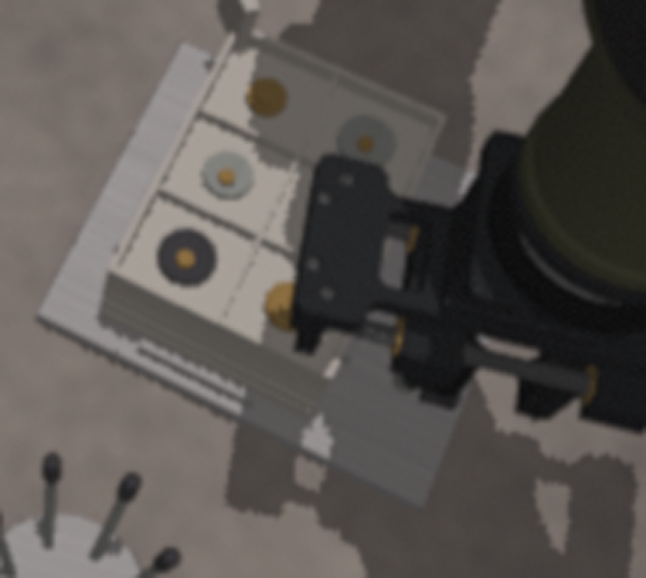

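The scene view is blocked by the gripper, but the pad position puts the brace at about 1.76 rad, pushing about 3.5 N on its stop. I'll back off, lift, and check with the wrist camera.

Request:
{"api": "send_rows", "payload": {"targets": [[[0, -0.02, 0], [0, 0, 0]], [[0, -0.02, 0], [0, 0, 0]], [[0, -0.02, -0.2], [0, 0, 0]], [[0, -0.02, -0.4], [0, 0, 0]], [[0, -0.02, -0.4], [0, 0, 0]], [[0, -0.02, -0.4], [0, 0, 0]]]}}

```text
clock: 4.58
tool_pos: [0.5601, 0.27, 0.2148]
eef_rot: [-0.253, 0.967, -0.0, -0.0]
contact_force: [0.8, 0.5, -1.3]
opening: 0.398
finger_force: 0.0
```

```bash
python3 - <<'E'
from h import *
from plant import snapshot
p,R0=cur()
s=snapshot("wrist")
M=np.eye(4);M[:3,:3]=R0;M[:3,3]=p;s["cam_to_world"]=M@s["T_tool_cam"]
for a in(1.6,1.75):
    b=YAW-np.pi/2+a;print(a,proj(s,[*(PV+.075*np.array([np.cos(b),np.sin(b)])),.123]),proj(s,[*PV,.083]))
cv2.imwrite("pics/w2.png",s["img"])
E=stand([.5350,.1544,YAW],(-77,-57,98))[0];print(E)
print(row(p,R0,[*E[:2],.19],Rdown(YAW-np.pi/4+np.pi)))
E
```

```text
4.58 [0.5601 0.27   0.2148] y-angle 2.0827 F [ 0.8  0.5 -1.3] op 0.398 0.0 q [-0.23  0.75 -0.54  1.59  0.46  0.93  1.15]
1.6 [[295.90790461 242.53870086]] [[318.69169549 126.89987053]]
1.75 [[313.04253073 244.57077799]] [[318.69169549 126.89987053]]
[0.47717021 0.07802124 0.098     ]
([0.555, -0.422, 0.083], [-0.0, -0.0, -0.178])
```

View pics/w2.png

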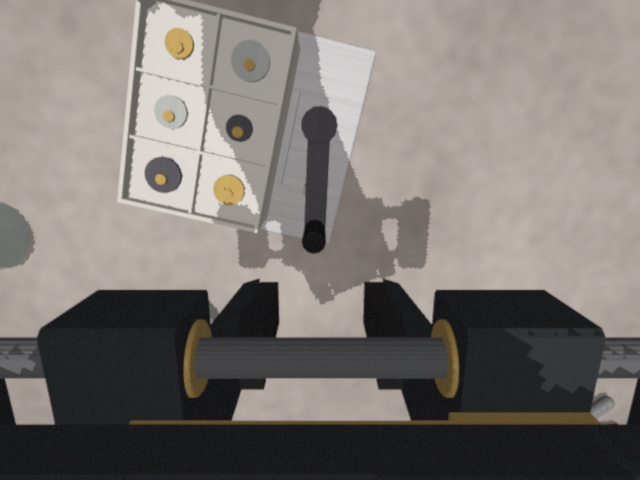

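The wrist view shows the knob at (314,240), which matches 1.75 rad: the brace is home. Next I go above the ear, with the yaw taken the other way so joint 7 keeps its margin.

```bash
python3 - <<'E'
from h import *
p,R0=cur()
print(row(p,R0,[.4772,.0780,.18],Rdown(YAW-np.pi/4)))
E
```

```text
4.62 [0.5598 0.2696 0.2139] y-angle 2.0828 F [ 0.8 -0.6  0.1] op 0.399 0.0 q [-0.23  0.76 -0.54  1.59  0.46  0.93  1.15]
([0.553, -0.422, 0.114], [-0.001, -0.0, 0.822])
```

Request:
{"api": "send_rows", "payload": {"targets": [[[0.553, -0.422, 0.114], [0, 0, 0.822]], [[0.553, -0.422, 0.114], [0, 0, 0.822]], [[0.553, -0.422, 0.114], [0, 0, 0.822]], [[0.553, -0.422, 0.114], [0, 0, 0.822]], [[0.553, -0.422, 0.114], [0, 0, 0.822]], [[0.553, -0.422, 0.114], [0, 0, 0.822]], [[0.553, -0.422, 0.114], [0, 0, 0.822]], [[0.553, -0.422, 0.114], [0, 0, 0.822]], [[0.553, -0.422, 0.114], [0, 0, 0.822]], [[0.553, -0.422, 0.114], [0, 0, 0.822]], [[0.553, -0.422, 0.114], [0, 0, 0.822]], [[0.553, -0.422, 0.114], [0, 0, 0.822]]], "fingers": 0.5}}

```text
clock: 6.12
tool_pos: [0.4768, 0.0783, 0.1794]
eef_rot: [0.766, 0.643, -0.002, -0.001]
contact_force: [-0.6, 1.1, -0.0]
opening: 0.503
finger_force: 0.0
```

```bash
python3 - <<'E'
from h import *
p,R0=cur()
print(row(p,R0,[.4772,.0780,.18],Rdown(YAW-np.pi/4)))
E
```

```text
6.12 [0.4768 0.0783 0.1794] y-angle -0.1736 F [-0.6  1.1 -0. ] op 0.503 0.0 q [-0.33  0.61  0.11  2.05 -0.13  0.49 -0.29]
([-0.001, 0.001, -0.002], [-0.001, 0.001, 0.104])
```

Request:
{"api": "send_rows", "payload": {"targets": [[[0, 0, 0], [0, 0, 0.104]], [[0, 0, 0], [0, 0, 0.104]], [[0, 0, 0], [0, 0, 0.104]]]}}

```text
clock: 6.5
tool_pos: [0.477, 0.0784, 0.1796]
eef_rot: [0.858, 0.513, -0.002, -0.0]
contact_force: [-0.6, 0.4, 0.1]
opening: 0.5
finger_force: 0.0
```

```bash
python3 - <<'E'
from h import *
from plant import snapshot
p,R0=cur()
s=snapshot("wrist")
M=np.eye(4);M[:3,:3]=R0;M[:3,3]=p;s["cam_to_world"]=M@s["T_tool_cam"]
P=[.535,.1544,YAW];E=np.array([-77,-57,98]);u=np.array([13,13,0])/2**.5
print("ear mid, ends",proj(s,stand(P,[E,E+u,E-u])).round(1).tolist())
print("rim",proj(s,stand(P,[(75,-55,70),(75,55,70),(-75,55,70)])).round(1).tolist())
cv2.imwrite("pics/w3.png",s["img"]);pickle.dump((s,p,R0),open("w3.pkl","wb"))
E
```

```text
6.5 [0.477  0.0784 0.1796] y-angle -0.4924 F [-0.6  0.4  0.1] op 0.5 0.0 q [-0.39  0.62  0.2   2.05 -0.24  0.49 -0.5 ]
ear mid, ends [[320.3, 247.7], [320.4, 227.5], [320.1, 267.4]]
rim [[491.7, 68.7], [372.3, -80.0], [200.1, 114.1]]
```

View pics/w3.png

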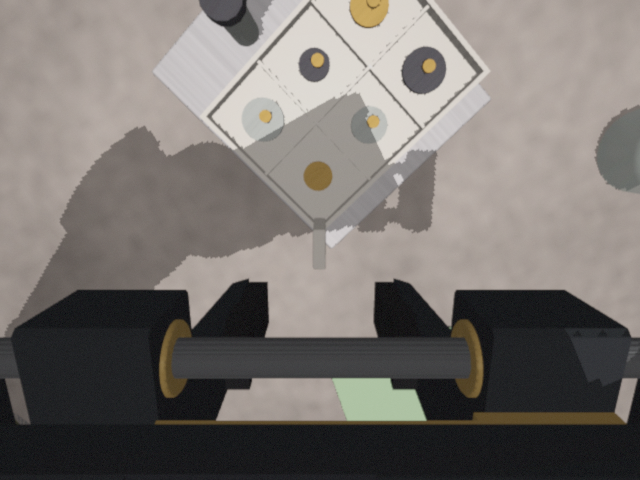

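The wrist view shows the ear at (319, 220–268) and the rim corners at (490,70) and (205,117), all matching the prediction. I'll descend and grip.

Request:
{"api": "send_rows", "payload": {"targets": [[[0, 0, 0.2], [0, 0, 0]], [[0, 0, 0.34], [0, 0, 0]], [[0, 0, 0.34], [0, 0, 0]], [[0, 0, 0.34], [0, 0, 0]], [[0, 0, 0.34], [0, 0, 0]]]}}

```text
clock: 7.18
tool_pos: [0.4791, 0.0788, 0.0804]
eef_rot: [0.858, 0.513, 0.001, 0.001]
contact_force: [0.7, -0.0, 0.3]
opening: 0.5
finger_force: 0.0
```

Request:
{"api": "send_rows", "payload": {"targets": [[[0, 0, 0], [0, 0, 0]], [[0, 0, 0], [0, 0, 0]], [[0, 0, 0], [0, 0, 0]], [[0, 0, 0], [0, 0, 0]], [[0, 0, 0], [0, 0, 0]], [[0, 0, 0], [0, 0, 0]]], "fingers": 0, "newtons": 55}}

```text
clock: 7.92
tool_pos: [0.4769, 0.0792, 0.0789]
eef_rot: [0.858, 0.513, -0.001, -0.001]
contact_force: [-3.3, 2.3, 5.0]
opening: 0.087
finger_force: 55.0
```

```bash
cat >> h.py <<'E'
def peel(p,R0,lift,up=0):
    # rotate tool about far corner's horizontal axis (perp. to diagonal), near corner rises by lift; then pure rise
    far=stand([.535,.1544,YAW],(75,55,46))[0];near=stand([.535,.1544,YAW],(-75,-55,46))[0]
    d=(far-near)/np.linalg.norm(far-near);ax=np.cross(d,[0,0,1])
    th=np.arcsin(lift/.186);Q=min((R.from_rotvec(s*th*ax) for s in(1,-1)),key=lambda Q:-(Q.apply(near-far))[2]).as_matrix()
    return row(p,R0,far+Q@(p-far)+[0,0,up],Q@R0)
E
python3 - <<'E'
from h import *
p,R0=cur()
for l in(.005,.01,.015,.02,.025,.03):print(l,peel(p,R0,l))
E
```

```text
7.92 [0.4769 0.0792 0.0789] y-angle -0.4931 F [-3.3  2.3  5. ] op 0.087 55.0 q [-0.32  0.8   0.1   2.12 -0.3   0.24 -0.45]
0.005 ([0.003, 0.0, -0.017], [0.001, -0.008, 0.0])
0.01 ([0.007, 0.001, -0.034], [0.003, -0.017, 0.0])
0.015 ([0.011, 0.002, -0.05], [0.004, -0.025, 0.0])
0.02 ([0.015, 0.002, -0.067], [0.005, -0.034, 0.0])
0.025 ([0.02, 0.003, -0.083], [0.007, -0.042, 0.0])
0.03 ([0.025, 0.004, -0.1], [0.008, -0.051, 0.0])
```

Request:
{"api": "send_rows", "payload": {"targets": [[[0.002, 0, -0.008], [0, -0.004, 0]], [[0.003, 0, -0.017], [0.001, -0.008, 0]], [[0.005, 0, -0.025], [0.002, -0.013, 0]], [[0.007, 0.001, -0.034], [0.003, -0.017, 0]], [[0.009, 0.001, -0.042], [0.003, -0.021, 0]], [[0.011, 0.002, -0.05], [0.004, -0.025, 0]], [[0.013, 0.002, -0.058], [0.005, -0.03, 0]], [[0.015, 0.002, -0.067], [0.005, -0.034, 0]], [[0.017, 0.002, -0.075], [0.006, -0.038, 0]], [[0.02, 0.003, -0.083], [0.007, -0.042, 0]], [[0.02, 0.003, -0.083], [0.007, -0.042, 0]], [[0.02, 0.003, -0.083], [0.007, -0.042, 0]]]}}

```text
clock: 9.43
tool_pos: [0.4821, 0.0838, 0.1037]
eef_rot: [0.857, 0.512, -0.062, 0.024]
contact_force: [-0.5, 2.6, -3.0]
opening: 0.086
finger_force: 55.0
```

```bash
python3 - <<'E'
from h import *
from plant import snapshot
p,R0=cur()
s=snapshot("side")
P=[.535,.1544,YAW]
print((proj(s,stand(P,[(75,55,70),(75,-55,70),(75,-55,46),(-75,-55,46),(-75,-55,71),(-75,55,70)]))-[205,150])*5)
cv2.imwrite("pics/s2.png",cv2.resize(s["img"][150:270,205:345],None,fx=5,fy=5,interpolation=cv2.INTER_CUBIC))
E
```

```text
9.43 [0.4821 0.0838 0.1037] y-angle -0.4952 F [-0.5  2.6 -3. ] op 0.086 55.0 q [-0.48  0.8   0.27  2.   -0.25  0.48 -0.54]
[[476.17059151 189.82167058]
 [611.99923939 303.24886733]
 [610.72924043 352.10270006]
 [288.1035426  461.85939687]
 [284.33082944 409.03270821]
 [164.09760778 282.11220925]]
```

View pics/s2.png

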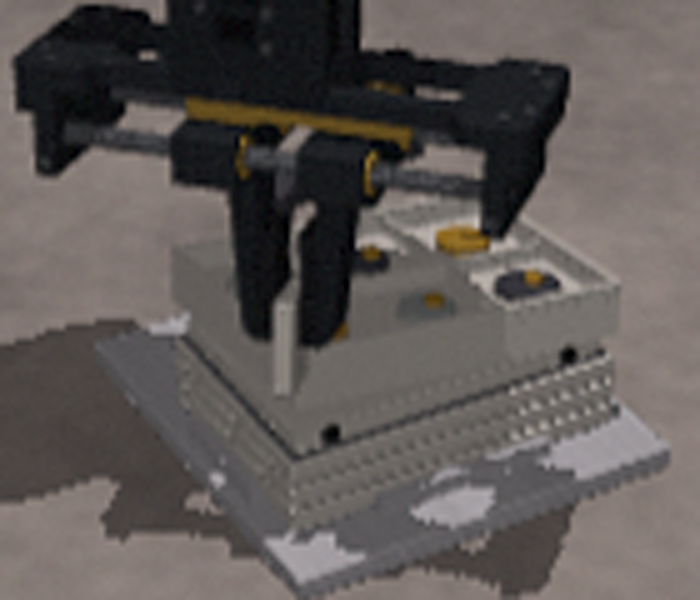

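The side view shows the ear corner raised: the skirt has cleared the nubs at (330,433) and (570,355), and the rim rises towards the ear. I'll peel a little more, then rise.

```bash
python3 - <<'E'
from h import *
p,R0=cur()
print(peel(p,R0,.006),[peel(p,R0,.006,u) for u in (.005,.01,.015,.02,.03,.06)])
E
```

```text
9.48 [0.482  0.0838 0.1037] y-angle -0.4951 F [ 0.3  2.2 -1.8] op 0.085 55.0 q [-0.48  0.8   0.27  2.   -0.25  0.48 -0.54]
([0.004, 0.001, -0.02], [0.002, -0.01, 0.0]) [([0.002, 0.0, -0.037], [0.002, -0.01, 0.0]), ([-0.001, -0.0, -0.053], [0.002, -0.01, 0.0]), ([-0.003, -0.0, -0.07], [0.002, -0.01, 0.0]), ([-0.005, -0.001, -0.086], [0.002, -0.01, 0.0]), ([-0.009, -0.002, -0.119], [0.002, -0.01, 0.0]), ([-0.022, -0.004, -0.218], [0.002, -0.01, 0.0])]
```

Request:
{"api": "send_rows", "payload": {"targets": [[[0.002, 0, -0.01], [0.001, -0.005, 0]], [[0.004, 0.001, -0.02], [0.002, -0.01, 0]], [[0.004, 0.001, -0.02], [0.002, -0.01, 0]], [[0.003, 0, -0.028], [0.002, -0.01, 0]], [[0.002, 0, -0.037], [0.002, -0.01, 0]], [[0, 0, -0.045], [0.002, -0.01, 0]], [[-0.001, 0, -0.053], [0.002, -0.01, 0]], [[-0.003, 0, -0.07], [0.002, -0.01, 0]], [[-0.005, -0.001, -0.086], [0.002, -0.01, 0]], [[-0.009, -0.002, -0.119], [0.002, -0.01, 0]], [[-0.022, -0.004, -0.218], [0.002, -0.01, 0]], [[-0.022, -0.004, -0.218], [0.002, -0.01, 0]]]}}

```text
clock: 10.98
tool_pos: [0.4843, 0.0853, 0.1713]
eef_rot: [0.856, 0.511, -0.075, 0.03]
contact_force: [1.0, -0.6, -1.2]
opening: 0.082
finger_force: 55.0
```

```bash
python3 - <<'E'
from h import *
from plant import snapshot
p,R0=cur()
s=snapshot("side")
cv2.imwrite("pics/s3.png",cv2.resize(s["img"][90:270,185:385],None,fx=3.3,fy=3.3,interpolation=cv2.INTER_CUBIC))
Rt=Rdown(YAW-np.pi/4); Z=np.array([.4457,-.243,.155-.098+.0789+.02])
print(row(p,R0,[.463,.0,.175],Rt)); print(row(p,R0,[*Z[:2],.16],Rt))
E
```

```text
10.98 [0.4843 0.0853 0.1713] y-angle -0.4962 F [ 1.  -0.6 -1.2] op 0.082 55.0 q [-0.54  0.7   0.35  1.94 -0.2   0.67 -0.58]
([-0.282, 0.073, 0.031], [-0.008, 0.051, 0.002])
([-1.006, 0.409, 0.191], [-0.008, 0.051, 0.002])
```

View pics/s3.png

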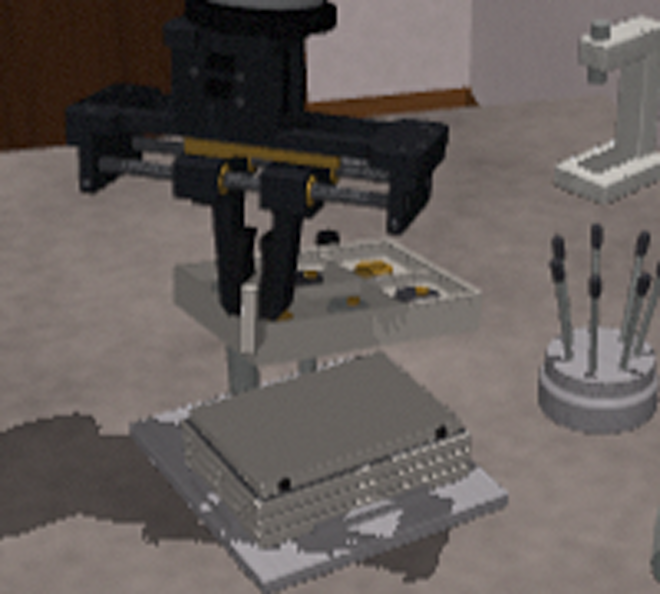

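The side view shows the tray free above the untouched lower trays, rim corners at about (482,293), (385,240) and (175,265), lower right corner at (482,330). That was the last picture allowed, so I fit the in-grip slip numerically from these corners.

```bash
python3 - <<'E'
from h import *
from plant import snapshot
p,R0=cur();s=snapshot("side")
O=[(75,-55,24),(75,55,24),(-75,55,24),(75,-55,0)];U=(np.array([(482,293),(385,240),(175,265),(482,330)])+.5)/3.3-.5+[185,90]
# grip-time tool pose -> tray in tool
pg,Rg=np.array([.4769,.0792,.0789]),R.from_quat([.858,.513,-.001,-.001]).as_matrix()
W=stand([.535,.1544,YAW],np.array(O)+[0,0,46]);L=(W-pg)@Rg
def f(x):
    g=np.array([0,0,-.012]);return (proj(s,(R.from_rotvec([0,x[0],0]).apply(L-g)+g+[x[1],0,x[2]])@R0.T+p)-U)
for fx in(lambda x:f([x[0],0,0]),f):
    r=least_squares(lambda x:fx(x).ravel(),[0,0,0]);print(r.x,np.degrees(r.x[0]),r.fun.round(1))
print("noslip",f([0,0,0]).round(1).tolist())
E
```

```text
11.02 [0.4834 0.0854 0.1703] y-angle -0.496 F [-0.   1.1 -1.7] op 0.083 55.0 q [-0.54  0.71  0.35  1.94 -0.2   0.67 -0.58]
[0.00206375 0.         0.        ] 0.11824423491126075 [-0.8 -0.   0.2 -0.5 -1.1  0.3 -1.7  0.2]
[-0.01129937  0.00723667  0.00065187] -0.6474064307078766 [-0.2 -0.1  0.9 -0.   0.1  0.  -1.2  0. ]
noslip [[-0.8, 0.1], [0.2, -0.3], [-1.2, 0.3], [-1.7, 0.3]]
```

No slip in the grip. Next I level the tray and carry it to the mat in small steps.

```bash
python3 - <<'E'
from h import *
p,R0=cur()
Rt=R.from_quat([.858,.513,-.001,-.001]).as_matrix();q0=np.array([.4842,.0853,.171]);q1=np.array([.461,-.09,.165])
rv=R.from_matrix(R0.T@Rt).as_rotvec()
for a in(.04,.12,.24,.37,.5,.63,.76,.88,.96,1):print([list(x) for x in row(p,R0,p+(q1-q0)*a,R0@R.from_rotvec(rv*a).as_matrix())])
E
```

```text
11.08 [0.4828 0.0854 0.1696] y-angle -0.496 F [-0.2  0.1 -0.9] op 0.086 55.0 q [-0.54  0.71  0.35  1.94 -0.2   0.67 -0.58]
[[-0.022, 0.008, 0.004], [-0.0, 0.002, -0.0]]
[[-0.065, 0.025, 0.012], [-0.001, 0.006, -0.0]]
[[-0.13, 0.051, 0.025], [-0.002, 0.012, -0.0]]
[[-0.2, 0.078, 0.038], [-0.003, 0.019, -0.0]]
[[-0.271, 0.105, 0.052], [-0.004, 0.026, -0.0]]
[[-0.341, 0.133, 0.065], [-0.005, 0.033, -0.0]]
[[-0.411, 0.16, 0.078], [-0.006, 0.039, -0.0]]
[[-0.476, 0.185, 0.091], [-0.007, 0.045, -0.0]]
[[-0.52, 0.202, 0.099], [-0.008, 0.05, -0.0]]
[[-0.541, 0.211, 0.103], [-0.008, 0.052, -0.0]]
```

Request:
{"api": "send_rows", "payload": {"targets": [[[-0.022, 0.008, 0.004], [0, 0.002, 0]], [[-0.065, 0.025, 0.012], [-0.001, 0.006, 0]], [[-0.13, 0.051, 0.025], [-0.002, 0.012, 0]], [[-0.2, 0.078, 0.038], [-0.003, 0.019, 0]], [[-0.271, 0.105, 0.052], [-0.004, 0.026, 0]], [[-0.341, 0.133, 0.065], [-0.005, 0.033, 0]], [[-0.411, 0.16, 0.078], [-0.006, 0.039, 0]], [[-0.476, 0.185, 0.091], [-0.007, 0.045, 0]], [[-0.52, 0.202, 0.099], [-0.008, 0.05, 0]], [[-0.541, 0.211, 0.103], [-0.008, 0.052, 0]], [[-0.541, 0.211, 0.103], [-0.008, 0.052, 0]]]}}

```text
clock: 12.45
tool_pos: [0.4593, -0.091, 0.1634]
eef_rot: [0.859, 0.512, -0.001, -0.001]
contact_force: [1.2, -0.1, -0.6]
opening: 0.087
finger_force: 55.0
```

```bash
python3 - <<'E'
from h import *
p,R0=cur()
Rt=R.from_quat([.858,.513,-.001,-.001]).as_matrix();q1=np.array([.4454,-.2417,.1365])
rv=R.from_matrix(R0.T@Rt).as_rotvec()
for a in(.04,.12,.24,.37,.5,.63,.76,.88,.96,1):print([list(x) for x in row(p,R0,p+(q1-p)*a,R0@R.from_rotvec(rv*a).as_matrix())])
E
```

```text
12.45 [ 0.4593 -0.091   0.1634] y-angle -0.4959 F [ 1.2 -0.1 -0.6] op 0.087 55.0 q [ 0.    0.63  0.15  2.11 -0.22  0.42 -0.17]
[[-0.019, 0.008, 0.004], [-0.0, -0.0, -0.0]]
[[-0.056, 0.024, 0.011], [-0.0, -0.0, -0.0]]
[[-0.111, 0.048, 0.021], [-0.0, -0.0, -0.0]]
[[-0.172, 0.074, 0.033], [-0.0, -0.0, -0.0]]
[[-0.232, 0.099, 0.045], [-0.0, -0.0, -0.0]]
[[-0.292, 0.125, 0.056], [-0.0, -0.0, -0.001]]
[[-0.352, 0.151, 0.068], [-0.0, -0.0, -0.001]]
[[-0.408, 0.175, 0.079], [-0.0, -0.0, -0.001]]
[[-0.445, 0.191, 0.086], [-0.0, -0.0, -0.001]]
[[-0.464, 0.199, 0.089], [-0.0, -0.0, -0.001]]
```

Request:
{"api": "send_rows", "payload": {"targets": [[[-0.019, 0.008, 0.004], [0, 0, 0]], [[-0.056, 0.024, 0.011], [0, 0, 0]], [[-0.111, 0.048, 0.021], [0, 0, 0]], [[-0.172, 0.074, 0.033], [0, 0, 0]], [[-0.232, 0.099, 0.045], [0, 0, 0]], [[-0.292, 0.125, 0.056], [0, 0, 0]], [[-0.352, 0.151, 0.068], [0, 0, 0]], [[-0.408, 0.175, 0.079], [0, 0, 0]], [[-0.445, 0.191, 0.086], [0, 0, 0]], [[-0.464, 0.199, 0.089], [0, 0, 0]], [[-0.464, 0.199, 0.089], [0, 0, 0]], [[-0.464, 0.199, 0.089], [0, 0, 0]]]}}

```text
clock: 13.95
tool_pos: [0.4464, -0.2401, 0.1367]
eef_rot: [0.858, 0.513, -0.001, -0.002]
contact_force: [0.6, 0.3, -1.5]
opening: 0.089
finger_force: 55.0
```

```bash
python3 - <<'E'
from h import *
from plant import snapshot
p,R0=cur()
# numeric check: white tray region vs. predicted outline, in each view
L=(stand([.535,.1544,YAW],[(x,y,z+46) for x in(-75,75) for y in(-55,55) for z in(0,24)])-np.array([.4769,.0792,.0789]))@R.from_quat([.858,.513,-.001,-.001]).as_matrix()
def sil(s,ang):
    g=np.array([0,0,-.012]);P=(R.from_rotvec([0,ang,0]).apply(L-g)+g)@R0.T+p
    m=np.zeros((480,640),np.uint8);cv2.fillConvexPoly(m,cv2.convexHull(proj(s,P).round().astype(np.int32)),255);return m
d=pickle.load(open("s0.pkl","rb"))
for n in("side","scene"):
    s=snapshot(n);a=s["img"].astype(int)
    # edge strength along predicted outline for each slip angle
    e=cv2.Canny(cv2.GaussianBlur(s["img"],(3,3),0),30,80);D=cv2.distanceTransform(255-e,cv2.DIST_L2,3)
    out=[]
    for dg in range(-10,11,2):
        m=sil(s,np.radians(dg));c=max(cv2.findContours(m,0,cv2.CHAIN_APPROX_NONE)[0],key=len)[:,0]
        out.append((dg,round(float(np.minimum(D[c[:,1],c[:,0]],6).mean()),2)))
    print(n,out)
E
```

```text
13.95 [ 0.4464 -0.2401  0.1367] y-angle -0.4929 F [ 0.6  0.3 -1.5] op 0.089 55.0 q [ 0.34  0.71  0.1   2.02 -0.15  0.43  0.07]
side [(-10, 2.84), (-8, 2.57), (-6, 2.38), (-4, 2.13), (-2, 1.63), (0, 1.82), (2, 2.35), (4, 2.48), (6, 2.71), (8, 2.73), (10, 3.11)]
scene [(-10, 1.59), (-8, 1.55), (-6, 1.38), (-4, 1.37), (-2, 1.16), (0, 1.29), (2, 1.33), (4, 1.55), (6, 1.55), (8, 1.58), (10, 1.38)]
```

The tray outline fits best within about 1° of level. I'll let it settle, check, and hand in.

Request:
{"api": "send_rows", "payload": {"targets": [[[0, 0, 0], [0, 0, 0]], [[0, 0, 0], [0, 0, 0]], [[0, 0, 0], [0, 0, 0]], [[0, 0, 0], [0, 0, 0]], [[0, 0, 0], [0, 0, 0]], [[0, 0, 0], [0, 0, 0]]]}}

```text
clock: 14.8
tool_pos: [0.4462, -0.241, 0.1366]
eef_rot: [0.859, 0.513, -0.001, -0.001]
contact_force: [0.4, 0.3, -2.0]
opening: 0.088
finger_force: 55.0
```

```bash
python3 - <<'E'
from h import *
from plant import *
p,_=cur();print(np.abs(get_state()["qd"]).max())
print(finish_job())
E
```

```text
14.8 [ 0.4462 -0.241   0.1366] y-angle -0.4941 F [ 0.4  0.3 -2. ] op 0.088 55.0 q [ 0.34  0.71  0.1   2.02 -0.15  0.43  0.07]
0.0011295666184705914
the job is handed in; nothing more can be done
None
```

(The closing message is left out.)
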